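# Add the middle clamp to a glue-up

## Task

Two thin boards glued face to face stand on edge in the gluing jig with a spring clamp near each end. Take the spare spring clamp off its storage rail by squeezing its handles, and clip it upright and square over the top edge of the glued boards, midway between the two clamps already there, with its jaws well down over the edge and gripping. Leave the other things on the bench where they are.

Things in the scene. Friction and masses are not known exactly. Their poses are not given: they have to be found in the camera images.
- clip: The spare steel spring clamp, upright on the storage rail, jaws down, black handles up; 92 mm tall, 22 mm wide along y (30 mm at the pivot pin, 45 mm up), about 80 g. Origin: midway between its jaw tips, its lowest points, at the start 20 mm below the rail's top. z up to the handles, y along the pin and the gripped edge, x across it. 18 mm deep rubber jaw pads; an edge can enter 37 mm.
- clip_grip (a point): Midway between the clamp's two handles, 78 mm above its jaw tips; axes as the clamp's. Squeeze here along x. The flat handles, 5 mm thick, flare like a V from 26 mm over their outsides at 51 mm above the jaw tips to 55 mm at their tops (92 mm). Squeezed to about 28 mm over the tops (some 10 N), they are nearly upright and the jaws fully open, about 36 mm between pads.
- jaw_a (a joint): Angle of the clamp's lever on its +x side, rad: 0 with the jaws on a 12 mm thick edge, 0.28 fully open, -0.12 shut on nothing. A spring closes it.
- jaw_b (a joint): The same for the lever on the -x side; the two levers move together, mirrored.
- rack: Storage rail, fixed for the episode: dark base 75 x 160 x 20 mm with an upright plank 12 mm thick (along its x), 160 mm long (along its y), top edge 100 mm above the bench, carrying only the spare clamp. Origin: centre of the base's underside.
- rail_mid (a point): Middle of the rail's top edge, 100 mm above the bench. y runs along the edge, x across it, z up.
- jig: Gluing jig, fixed: plywood base 85 x 210 x 25 mm; two battens 45 mm high reach 24.5 mm either side of the middle; between them the glued boards stand on edge, 12 mm thick (x), 200 mm long (y), top 110 mm above the bench. Two clamps just like the spare one, fixed, sit on that edge 76 mm either side of its middle, handle tops 182 mm above the bench. Origin: centre of the underside.
- boards_mid (a point): Middle of the glued boards' top edge, midway between the two clamps, 110 mm above the bench. y runs along the edge, x across it, z up.
- finial: Turned wooden finial, 42 mm across, 92 mm tall, standing between rail and jig. Bystander. Origin: centre of its underside.
- glue: White glue bottle, 60 mm across, 160 mm tall. Bystander. Origin: centre of its underside.
- turned_box: Round turned wooden box with a lid knob, 94 mm across, 72 mm tall. Bystander. Origin: centre of its underside.
- mallet: Round dark wooden mallet standing on its head, 84 mm across, 220 mm tall. Bystander. Origin: centre of its underside.
- gouge: Turning gouge lying flat along its x, 390 mm long, handle to -x. Bystander. Origin: on the bench under a point near the ferrule.
- faceplate: Dark steel lathe faceplate lying hub up, 140 mm across, 40 mm tall. Bystander. Origin: centre of its underside.
Mind the look-alikes: they are no part of the job. Of the things shaped like the clip, the steel one is meant. Leave any blue look-alike of the jig alone.

How it is judged (in metres and radians):
At the end, for the whole second after the job is handed in: Clamp on the boards' top edge: jaw tips 8 to 42 mm below the edge, within 25 mm of its middle along it and 8 mm across it, upright within 0.2 rad, square within 0.25 rad, levers within 0.06 rad of their angle on a 12 mm edge, touching the boards, at rest (z of clip in the frame of boards_mid between -0.042 and -0.008 m and y of clip in the frame of boards_mid between -0.025 and 0.025 m and x of clip in the frame of boards_mid between -0.008 and 0.008 m and angle between clip's own z axis and vertical below 0.2 rad and angle between the y axis of clip and the y axis of boards_mid, either way round below 0.25 rad and value of joint jaw_a between -0.06 and 0.06 rad and value of joint jaw_b between -0.06 and 0.06 rad and linear speed of clip below 0.02 m/s and contact force between clip and jig above 1 N).
It fails at once if one of the other things on the bench was moved more than 30 mm (distance of any of finial, glue, turned_box, mallet, gouge, faceplate from where it was at the start of the episode above 0.03 m).
It also fails if it takes over 43 s, if anything falls off the work surface, if the arm or the gripper's body presses on something with over 40 N, if the wrist force passes 120 N, or if a joint passes its speed limit or range.

## Robot

A 6-joint arm with a two-finger parallel gripper is mounted at the origin on the work surface. World frame = base frame: x ahead of the robot, y to its left, z up, the work surface at z = 0. Lengths are in m, angles in degrees, forces in N, time in s.
With the tool pointing down it reaches from about 0.4 to 0.825 m from the base axis. Payload 7 kg.
Tool frame: the origin (TCP) lies at the centre of the arm's flange, where the gripper is bolted on; the fingertips stand 178 mm ahead of it and the grasp point (between the pads) lies 159 mm ahead of it; z points along the fingers, y is the line along which they close (so a half turn about z gives the same grasp; the last joint's range is limited). The gripper opens to 88 mm and grips with 3 to 60 N. Pads are 19 mm wide; open, the fingers measure 130 mm over their backs; the gripper's body (78 mm by 193 mm) begins 47 mm behind the grasp point.
Start: joints at [-52.477, 20.546, 0.682, 0, -70.136, -16.507], TCP at [0.242, -0.63, 0.405] pointing down, gripper open.
Joint ranges: [-176.03, 176.03], [-82.01, 121.73], [-58.28, 71.71], [-173.87, 95.51], [-174.79, -0.11], [-173.66, 173.66]. Speed limits (degrees/s): [136.94, 136.94, 172.46, 180, 180, 180].

## Interface

Orientations are given as [roll, pitch, yaw] about the fixed x, y, z axes, in that order (R = Rz(yaw) Ry(pitch) Rx(roll)).
In Python, from plant import telemetry, snapshot, workorder, nets gives the robot as it stands.
- The arm moves only by the shell command python3 -m creep 'ROWS'. ROWS is JSON, a list that holds one entry, the list of rows, each a list of 5 numbers: the shift along the tool's x, y, z normalised to -1 to 1, where 1 is 0.2 m, then the turn about the tool's z normalised to -1 to 1, where 1 is pi/2 rad, then the opening, from 0 (shut) to 1 (fully open). In form: [[[x, y, z, spin, hand], ...]]. A call has 1 to 8 rows; each row shifts and turns the commanded pose from where the row before left it, along the tool's axes as they then stand; what a row does not reach is not made up. A row lasts 1/12 s, in which the tool goes at most 41.7 mm and 7.16 degrees, less where a joint would pass 70% of its speed; a pose out of reach is approached as far as the arm can. A call with a number of a shift or a turn outside -1 to 1 is refused whole. A call with a gripper value outside its range is refused whole. The fingers move at their own pace and stop on an object; the grip force is fixed at half the most. Time passes only in rows, so rows that do not move let the fingers close. It gives the time, the measured TCP pose, the force, the opening and the grip force at its end, in the units of the state.
- telemetry.get_obs(): the state, without advancing time (a new reading comes with each control period).
- snapshot(name): name is "side" or "top"; returns a dict with "frame" (400x640x3 uint8, red, green, blue), "fx", "fy", "cx", "cy" (pixels), "rvec" (rotation vector, rad) and "tvec" (3), from world to camera coordinates, as OpenCV has them. Camera axes: x right, y down, z forward; pixel columns grow to the right and rows downward; lengths in m; the calibration is good to about 2 mm. A picture is of the moment at which its call begins. There is no depth.
- workorder.close_job(): hands the job in; it is judged then, once.
Trained networks look in a picture, given as the dict that the camera call returned (one of the last four; its "shot" number tells which), for a name from the list of things; names that differ only in an ending like _2 or _b are one class to them, and where a whole thing is asked for, a point or a joint stands for the part that bears it (a point fixed in the world has none). Each returns a list of dicts, best first, with "confidence" (0 to 1); they miss things now and then, are a little off and sometimes report something else, mostly with a low value. They report only what shows in the picture. A call takes as long as a camera call. They do not tell look-alikes from the thing itself.
- nets.find_in(picture, query): "uv" ([column, row] in pixels, amid what is visible of it).
- nets.masks_of(picture, query): "region" (400x640 bool, what is visible of it) and "uv" ([column, row] in pixels, amid what is visible of it).
- nets.landmark_of(picture, query): "uv" ([column, row] in pixels: a listed point, or the origin of a listed thing).
The state is a dict: "clock": time; "joint_pos": joint angles; "qvel": joint speeds; "tau": joint torques, N m; "tool_pos": TCP position; "orientation": TCP orientation; "force": force on the tool from outside, world axes, zero at the start; "moment": the same for the moment, N m; "opening": finger opening in m; "gripper_force": force on a finger pad.
Only numpy, scipy, OpenCV 4.12 (cv2) and the standard library are available. Lean on these libraries where they do the work, as an engineer would, in place of code of your own. Each camera call takes 0.05 s, during which the arm holds its last target. There are 200 camera calls.

## Working session

There is one attempt and no reset: what is moved stays moved. The work goes in short steps, Python scripts to look and compute and a shell command to move; the robot and the scene stay as the last step left them, time stands still between calls to the robot, and variables do not carry over. Pictures are saved under pics/ and viewed, at most 10 in all, crops included, and the job is handed in when it is done.

```bash
mkdir -p pics; ls; cat > h.py <<'E'
import numpy as np,cv2
from plant import telemetry,snapshot,workorder,nets
def PM(s):
    R=cv2.Rodrigues(np.array(s['rvec'],float))[0];K=np.array([[s['fx'],0,s['cx']],[0,s['fy'],s['cy']],[0,0,1.]])
    return K@np.c_[R,np.array(s['tvec'],float).reshape(3)]
def tri(a,ua,b,ub):
    X=cv2.triangulatePoints(PM(a),PM(b),np.array(ua,float).reshape(2,1),np.array(ub,float).reshape(2,1))[:,0];return X[:3]/X[3]
def proj(s,X):
    p=PM(s)@np.r_[X,1];return p[:2]/p[2]
def atz(s,u,z):
    P=PM(s);H=np.c_[P[:,0],P[:,1],P[:,2]*z+P[:,3]];p=np.linalg.solve(H,[u[0],u[1],1]);return p[:2]/p[2]
def save(n,im): cv2.imwrite('pics/'+n,im[:,:,::-1])
E
python3 - <<'E'
from h import *
np.set_printoptions(precision=3,suppress=True)
s=snapshot('side');t=snapshot('top')
save('side0.png',s['frame']);save('top0.png',t['frame'])
for n,p in(('side',s),('top',t)):
    R=cv2.Rodrigues(np.array(p['rvec'],float))[0];print(n,-R.T@np.array(p['tvec']).ravel(),p['fx'],R[2])
    for q in['clip','clip_grip','rail_mid','boards_mid','rack','jig','finial','glue','turned_box','mallet','gouge','faceplate']:
        print(q,[(np.round(d['uv'],1).tolist(),round(d['confidence'],2)) for d in nets.landmark_of(p,q)])
print(telemetry.get_obs())
E
```

```text
pics
side [0.028 0.985 0.772] 427.13536232462576 [ 0.397 -0.764 -0.508]
clip [([334.5, 173.0], 0.67), ([373.0, 192.9], 0.46), ([226.6, 228.7], 0.21)]
clip_grip [([335.8, 153.9], 0.73), ([375.5, 173.6], 0.67), ([269.3, 197.8], 0.6), ([416.7, 176.0], 0.35), ([334.6, 174.3], 0.3)]
rail_mid [([336.4, 169.5], 0.68), ([415.9, 177.5], 0.53)]
boards_mid [([360.0, 271.5], 0.93), ([287.8, 226.9], 0.73)]
rack [([332.3, 191.5], 0.71)]
jig [([291.1, 264.8], 0.83), ([354.2, 301.7], 0.59)]
finial [([336.2, 238.2], 0.51)]
glue [([272.6, 196.1], 0.73), ([336.7, 173.3], 0.69)]
turned_box [([227.6, 230.6], 0.92)]
mallet [([284.3, 188.5], 0.87)]
gouge [([293.8, 352.1], 0.79), ([281.8, 186.5], 0.39)]
faceplate [([417.7, 176.3], 0.56)]
top [0.356 0.002 1.317] 389.681409472804 [ 0.156  0.002 -0.988]
clip [([389.0, 193.3], 0.55), ([407.5, 232.9], 0.44)]
clip_grip [([395.2, 188.0], 0.56), ([413.8, 229.7], 0.55)]
rail_mid [([388.1, 191.5], 0.82), ([389.2, 193.2], 0.57)]
boards_mid [([237.2, 284.8], 0.7), ([463.8, 262.9], 0.22)]
rack []
jig [([261.6, 215.4], 0.97), ([243.9, 281.8], 0.85)]
finial [([262.3, 213.0], 0.74), ([320.5, 232.0], 0.45)]
glue [([338.8, 149.1], 0.66)]
turned_box [([278.2, 141.2], 0.7)]
mallet [([370.5, 146.1], 0.62)]
gouge [([187.4, 261.3], 0.88)]
faceplate [([462.8, 261.9], 0.71), ([392.0, 193.7], 0.42)]
{'clock': 1.3, 'joint_pos': array([-52.48 ,  20.548,   0.682,   0.002, -70.137, -16.509]), 'qvel': array([-0.038, -0.115,  0.098, -0.099,  0.04 , -0.091]), 'tau': array([  0.001, -58.24 ,  29.33 ,   7.003,   0.012,  -0.   ]), 'tool_pos': array([ 0.242, -0.63 ,  0.405]), 'orientation': array([ 179.998,   -0.003, -158.988]), 'force': array([-0.333, -0.369, -0.357]), 'moment': array([ 0.02 , -0.017,  0.006]), 'gripper_force': 0.0, 'opening': 0.08749671836406357}
```

View pics/side0.png

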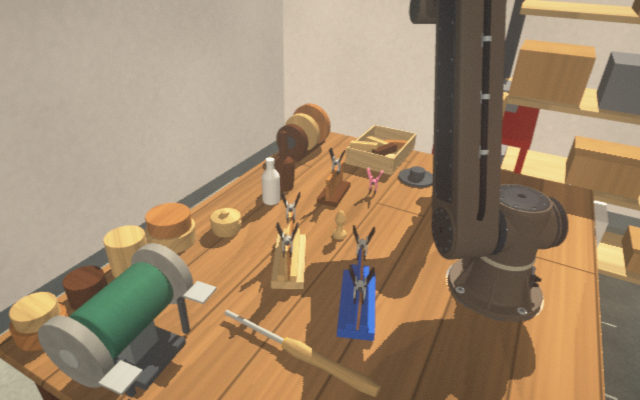

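View pics/top0.png

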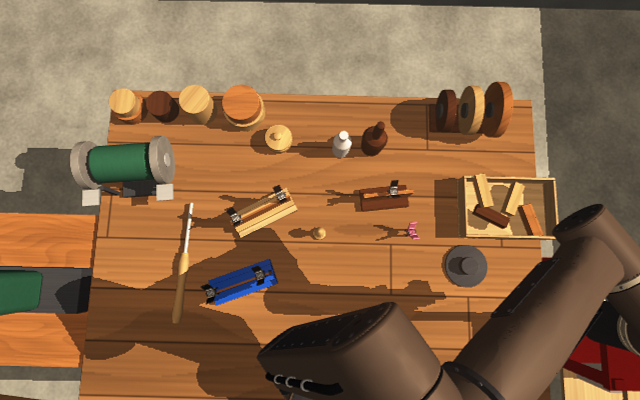

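Side view: steel clamp on the dark rail at (336,160), pink look-alike at (374,183), plywood jig at (289,255), blue look-alike jig at (358,300). Top: steel clamp (396,188), pink (413,230), plywood jig (263,213), blue (240,283). The steel clamp and the plywood jig fit the description. I'll confirm with an enlarged crop.

```bash
python3 - <<'E'
from h import *
s=snapshot('side');t=snapshot('top')
c=lambda p,x,y,w,h:cv2.resize(p['frame'][y:y+h,x:x+w],(400,300),interpolation=cv2.INTER_CUBIC)
save('crop.png',np.vstack([np.hstack([c(s,300,140,80,60),c(s,250,185,107,80)+0]),np.hstack([c(t,350,165,80,60),c(t,218,180,80,60)])]))
import pickle;pickle.dump((s,t),open('st.pkl','wb'))
E
```

```text
(no output)
```

View pics/crop.png

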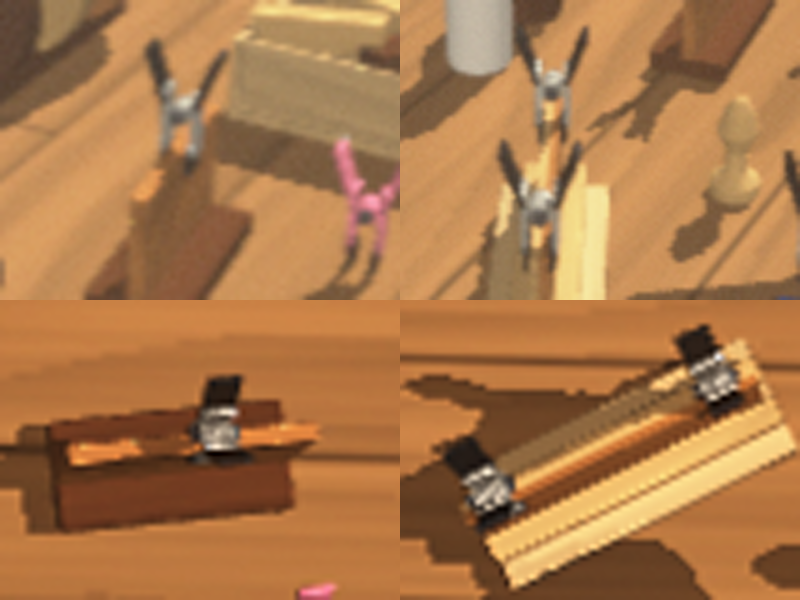

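The top-left crop confirms it: the steel clamp is on the dark rail, pin at side (336,162) and top (393.6,191). The plywood jig's clamp pins are at side (287.5,240) and (290.7,209.5), and at top (236,218) and (281,196). Next I'll triangulate these.

```bash
python3 - <<'E'
from h import *
import pickle
np.set_printoptions(precision=4,suppress=True)
s,t=pickle.load(open('st.pkl','rb'))
def rep(n,us,ut):
    X=tri(s,us,t,ut);print(n,X,'res',proj(s,X)-us,proj(t,X)-ut);return X
rep('clip pin',(336,161.6),(393.6,191))
a=rep('jig near',(287.5,239.7),(236,218));b=rep('jig far',(290.7,209.5),(281,196))
print('mid',(a+b)/2,'dir',a-b,np.linalg.norm(a-b))
# plank top edge ends from top view at z=.1
for p in[(364,196),(413.6,191.4)]:print('plank',atz(t,p,.1))
# jig base corners (top view) z .025 ; batten outer top edge z .07?
for p in[(320.5,232)]:print('finial',atz(t,p,.05))
for p,u in(('clip',(334.5,173)),):pass
for q in['clip_grip','clip','boards_mid','rail_mid']:
    print(q,[(np.round(d['uv'],1).tolist(),round(d['confidence'],2)) for p in(s,t) for d in nets.landmark_of(p,q)])
for us,ut in(((335.8,153.9),(395.2,188.0)),((334.5,173.),(389,193.3)),((336.4,169.5),(388.1,191.5)),((287.8,226.9),(261.6,208))):rep('lm',us,ut)
# masks for edge fits
for n,p in(('s',s),('t',t)):
    for q in['rack','jig','clip']:
        for d in nets.masks_of(p,q):
            m=d['region'];ys,xs=np.nonzero(m);print(n,q,round(d['confidence'],2),m.sum(),xs.min(),xs.max(),ys.min(),ys.max())
E
```

```text
clip pin [ 0.5812 -0.228   0.1256] res [-0.0849 -0.0145] [0.0394 0.1079]
jig near [0.4829 0.2543 0.1369] res [-0.3358 -0.0738] [0.127  0.3122]
jig far [0.5548 0.1205 0.1295] res [-0.4838 -0.1092] [0.2048 0.4987]
mid [0.5188 0.1874 0.1332] dir [-0.072   0.1338  0.0074] 0.15206565200338953
plank [ 0.5679 -0.1388]
plank [ 0.5866 -0.2963]
finial [ 0.4543 -0.0039]
clip_grip [([376.4, 173.0], 0.66), ([336.1, 149.7], 0.43), ([394.7, 186.0], 0.68), ([414.7, 228.0], 0.68), ([259.5, 212.2], 0.22)]
clip [([333.5, 172.8], 0.59), ([369.8, 194.1], 0.56), ([293.7, 354.2], 0.16), ([403.0, 234.1], 0.47), ([386.4, 193.5], 0.44), ([259.7, 212.5], 0.4)]
boards_mid [([288.6, 231.7], 0.9), ([361.3, 271.3], 0.6), ([258.3, 209.9], 0.9), ([236.6, 285.2], 0.83)]
rail_mid [([336.3, 169.0], 0.76), ([392.8, 190.0], 0.68)]
lm [ 0.5842 -0.2277  0.1544] res [-0.3188 -0.0558] [0.1507 0.4106]
lm [ 0.5813 -0.221   0.0844] res [-0.0415 -0.007 ] [0.0188 0.0515]
lm [ 0.5783 -0.2171  0.1015] res [-1.4394 -0.2576] [0.6481 1.797 ]
lm [0.522  0.1825 0.1179] res [0.9746 0.2097] [-0.3962 -0.9541]
s rack 0.59 681 317 349 170 206
s jig 0.95 2102 271 305 193 288
s jig 0.67 2930 337 375 227 339
s jig 0.24 763 211 241 208 236
s clip 0.7 126 368 379 169 193
s clip 0.49 172 330 345 148 173
t rack 0.91 938 359 412 185 210
t jig 0.67 1817 227 296 185 237
t jig 0.62 1863 200 276 260 305
t clip 0.69 141 405 417 222 239
t clip 0.42 138 388 398 181 197
```

```bash
python3 -m creep '[[[0,0,0,-0.078,1],[0,0,0,-0.078,1],[0,0,0,-0.078,1],[0,0,0,-0.078,1],[0,0,0,-0.078,1],[0,0,0,-0.078,1],[0,0,0,-0.078,1],[0,0,0,-0.078,1]]]'
python3 -m creep '[[[0,0,0,-0.073,1],[0,0,0,-0.073,1],[0,0,0,-0.073,1],[0,0,0,0,1],[0,0,0,0,1]]]'
cat >> h.py <<'E'
def need(target,yaw):
    from scipy.spatial.transform import Rotation as R
    o=telemetry.get_obs();r=R.from_euler('xyz',o['orientation'],degrees=True)
    d=r.inv().apply(np.array(target)-o['tool_pos'])
    print('clock',o['clock'],'pos',np.round(o['tool_pos'],4),np.round(o['orientation'],2),'shift',np.round(d/.2,3),'spin',round(-(yaw-o['orientation'][2])/90,4),'F',np.round(o['force'],1),'open',o['opening'],o['gripper_force'])
E
python3 -c "
from h import *
need((.581,-.227,.405),-83.2)"
```

```text
clock: 2.77
tool_pos: [0.2421, -0.6301, 0.4046]
orientation: [180.0, 0.0, -102.5]
force: [0.8, 0.2, 1.1]
opening: 0.0879
gripper_force: 0.0
clock: 3.18
tool_pos: [0.242, -0.6301, 0.4046]
orientation: [180.0, 0.0, -83.3]
force: [0.5, -0.4, -0.6]
opening: 0.0876
gripper_force: 0.0
clock 3.1833 pos [ 0.242  -0.6301  0.4046] [180.     0.   -83.32] shift [-1.805 -1.918 -0.002] spin -0.0013 F [ 0.5 -0.4 -0.6] open 0.08760963553050718 0.0
```

```bash
python3 -m creep '[[[-0.13,-0.137,0,0,1],[-0.13,-0.137,0,0,1],[-0.13,-0.137,0,0,1],[-0.13,-0.137,0,0,1],[-0.13,-0.137,0,0,1],[-0.13,-0.137,0,0,1],[-0.13,-0.137,0,0,1]]]' >/dev/null
python3 -m creep '[[[-0.13,-0.137,0,0,1],[-0.13,-0.137,0,0,1],[-0.13,-0.137,0,0,1],[-0.13,-0.137,0,0,1],[-0.13,-0.137,0,0,1],[-0.13,-0.137,0,0,1],[0,0,0,0,1],[0,0,0,0,1]]]'
python3 - <<'E'
from h import *
need((.581,-.227,.317),-83.2)
s=snapshot('side');t=snapshot('top')
c=lambda p,x,y,w,h:cv2.resize(p['frame'][y:y+h,x:x+w],(400,300),interpolation=cv2.INTER_CUBIC)
save('pre.png',np.hstack([c(s,300,100,120,90),c(t,340,130,120,90)]))
E
```

```text
clock: 4.43
tool_pos: [0.5564, -0.2501, 0.4044]
orientation: [180.0, 0.0, -83.1]
force: [0.3, 0.6, 0.4]
opening: 0.0877
gripper_force: 0.0
clock 4.4333 pos [ 0.5564 -0.2501  0.4044] [179.98   0.   -83.14] shift [-0.1   -0.136  0.437] spin 0.0007 F [0.3 0.6 0.4] open 0.08767378694913633 0.0
```

View pics/pre.png

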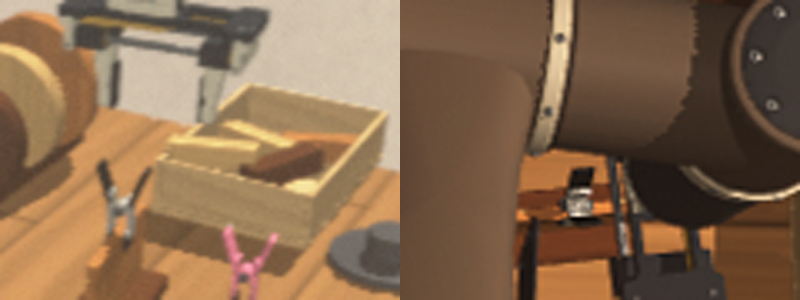

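Left: the open fingers hang above the steel clamp at crop (122,190), spread along its x axis. Right: the clamp is visible at (580,195), still about 34 mm off the tool. I'll finish the shift and then go down.

```bash
python3 -m creep '[[[-0.1,-0.136,0,0,1],[0,0,0,0,1],[0,0,0,0,1],[0,0,0.11,0,1],[0,0,0.11,0,1],[0,0,0.11,0,1],[0,0,0.105,0,1],[0,0,0,0,1]]]'
python3 -c "
from h import *
need((.581,-.227,.317),-83.2)
s=snapshot('side')
save('down.png',cv2.resize(s['frame'][100:220,260:420],(640,480),interpolation=cv2.INTER_CUBIC))"
```

```text
clock: 5.2
tool_pos: [0.5773, -0.2296, 0.3134]
orientation: [179.6, 0.1, -83.3]
force: [-0.7, 0.3, -0.4]
opening: 0.0874
gripper_force: 0.0
clock 5.2 pos [ 0.5773 -0.2296  0.3134] [ 1.7963e+02  1.4000e-01 -8.3310e+01] shift [-0.011 -0.02  -0.018] spin -0.0012 F [-0.7  0.3 -0.4] open 0.08740177781420984 0.0
```

View pics/down.png

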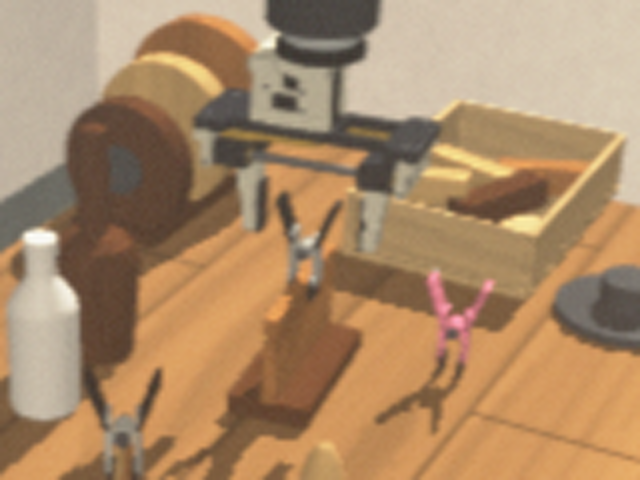

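The fingers (side crop x 253 and 372) straddle the clamp's handles (285 and 338) with matching midpoints. I'll trim the position and squeeze.

```bash
python3 -m creep '[[[-0.01,-0.015,-0.015,0,1],[0,0,0,0,0.6],[0,0,0,0,0.5],[0,0,0,0,0.4],[0,0,0,0,0.3],[0,0,0,0,0.2],[0,0,0,0,0],[0,0,0,0,0]]]'
python3 -m creep '[[[0,0,0,0,0],[0,0,0,0,0],[0,0,0,0,0],[0,0,0,0,0]]]'
python3 -c "
from h import *
need((.581,-.227,.317),-83.2)
s=snapshot('side')
save('sq.png',cv2.resize(s['frame'][100:220,260:420],(640,480),interpolation=cv2.INTER_CUBIC))"
```

```text
clock: 5.92
tool_pos: [0.5824, -0.2263, 0.3206]
orientation: [180.0, 0.0, -83.1]
force: [0.5, -0.2, -0.7]
opening: 0.0466
gripper_force: 5.8
clock: 6.25
tool_pos: [0.5825, -0.2263, 0.3206]
orientation: [180.0, 0.0, -83.1]
force: [-0.5, -0.2, -0.3]
opening: 0.0254
gripper_force: 30.0
clock 6.25 pos [ 0.5825 -0.2263  0.3206] [179.99   0.   -83.11] shift [0.002 0.008 0.018] spin 0.001 F [-0.5 -0.2 -0.3] open 0.025446136934513284 29.993459950201213
```

View pics/sq.png

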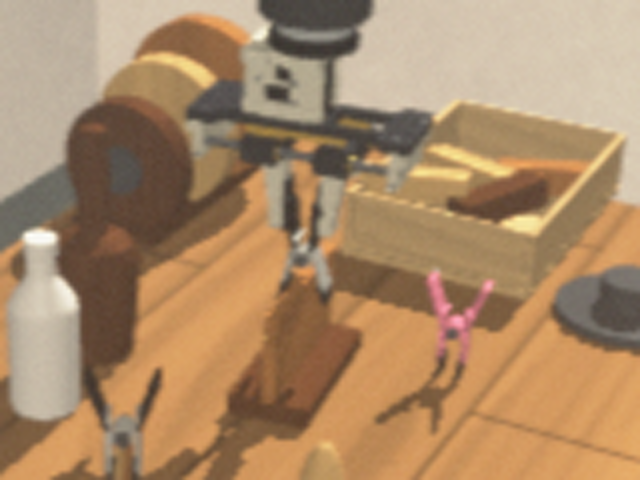

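The clamp is squeezed at 30 N with the jaws open (crop 287 to 325, y 290). Lifting.

```bash
python3 -m creep '[[[0,0,-0.05,0,0],[0,0,-0.15,0,0],[0,0,-0.15,0,0],[0,0,-0.15,0,0],[0,0,-0.15,0,0],[0,0,-0.1,0,0],[0,0,0,0,0],[0,0,0,0,0]]]'
python3 -m creep '[[[0,0,0,-0.06,0],[0,0,0,-0.06,0],[0,0,0,-0.06,0],[0,0,0,-0.06,0],[0,0,0,0,0],[0,0,0,0,0]]]'
python3 -c "
from h import *
need((.5188,.1874,.47),-61.7)"
```

```text
clock: 6.97
tool_pos: [0.5824, -0.2264, 0.4729]
orientation: [-179.8, -0.0, -83.1]
force: [-0.0, -0.3, -2.2]
opening: 0.0255
gripper_force: 30.0
clock: 7.47
tool_pos: [0.5823, -0.2263, 0.4698]
orientation: [179.9, 0.1, -61.7]
force: [0.6, 0.1, -0.7]
opening: 0.0253
gripper_force: 30.0
clock 7.4667 pos [ 0.5823 -0.2263  0.4698] [ 1.7993e+02  6.0000e-02 -6.1680e+01] shift [-1.972 -0.702  0.   ] spin 0.0002 F [ 0.6  0.1 -0.7] open 0.025287580012347297 29.993096692487597
```

```bash
python3 -m creep '[[[-0.1,-0.036,0,0,0],[-0.16,-0.057,0,0,0],[-0.16,-0.057,0,0,0],[-0.16,-0.057,0,0,0],[-0.16,-0.057,0,0,0],[-0.16,-0.057,0,0,0],[-0.16,-0.057,0,0,0]]]' >/dev/null
python3 -m creep '[[[-0.16,-0.057,0,0,0],[-0.16,-0.057,0,0,0],[-0.16,-0.057,0,0,0],[-0.16,-0.057,0,0,0],[-0.16,-0.057,0,0,0],[-0.11,-0.038,0,0,0],[0,0,0,0,0],[0,0,0,0,0]]]'
python3 - <<'E'
from h import *
np.set_printoptions(precision=4,suppress=True)
need((.5188,.1874,.47),-61.7)
s=snapshot('side');t=snapshot('top')
c=lambda p,x,y,w,h:cv2.resize(p['frame'][y:y+h,x:x+w],(400,500),interpolation=cv2.INTER_CUBIC)
save('over.png',np.hstack([c(s,240,120,96,120),c(t,215,140,96,120)]))
for X in[(.5188,.1874,.11),(.5188,.1874,.23)]:print(proj(s,X),proj(t,X))
E
```

```text
clock: 8.72
tool_pos: [0.5174, 0.188, 0.4702]
orientation: [179.9, -0.0, -61.5]
force: [0.6, -0.3, -0.2]
opening: 0.0251
gripper_force: 30.0
clock 8.7167 pos [0.5174 0.188  0.4702] [179.94  -0.   -61.54] shift [ 0.006 -0.004  0.001] spin 0.0018 F [ 0.6 -0.3 -0.2] open 0.02507100908671011 29.993616845458746
[288.8599 230.8139] [259.9404 208.3748]
[288.4652 191.919 ] [253.6907 202.5233]
```

View pics/over.png

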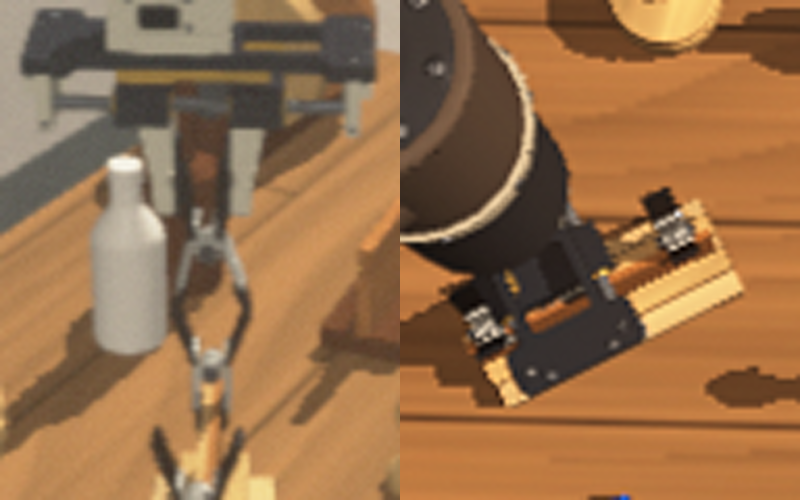

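The clamp is held with jaws open, tips at side px (290.7,190.8). The expected position is (288.5,191.9), so the tips sit about 4 mm toward the jig's -x from a slight tilt. I'll trim 3 mm, go down to just above the edge and look again.

```bash
python3 -m creep '[[[0.006,-0.018,0,0,0],[0,0,0.12,0,0],[0,0,0.14,0,0],[0,0,0.14,0,0],[0,0,0.1,0,0],[0,0,0,0,0],[0,0,0,0,0]]]'
python3 - <<'E'
from h import *
need((.5188,.1874,.327),-61.7)
s=snapshot('side')
save('above.png',cv2.resize(s['frame'][170:270,240:340],(600,600),interpolation=cv2.INTER_CUBIC))
E
```

```text
clock: 9.4
tool_pos: [0.522, 0.1866, 0.3703]
orientation: [179.9, -0.0, -61.6]
force: [0.3, -0.3, -0.7]
opening: 0.0254
gripper_force: 30.0
clock 9.4 pos [0.522  0.1866 0.3703] [ 1.7989e+02 -5.0000e-02 -6.1610e+01] shift [-0.011  0.012  0.217] spin 0.0011 F [ 0.3 -0.3 -0.7] open 0.025416067439758626 29.993622740730643
```

View pics/above.png

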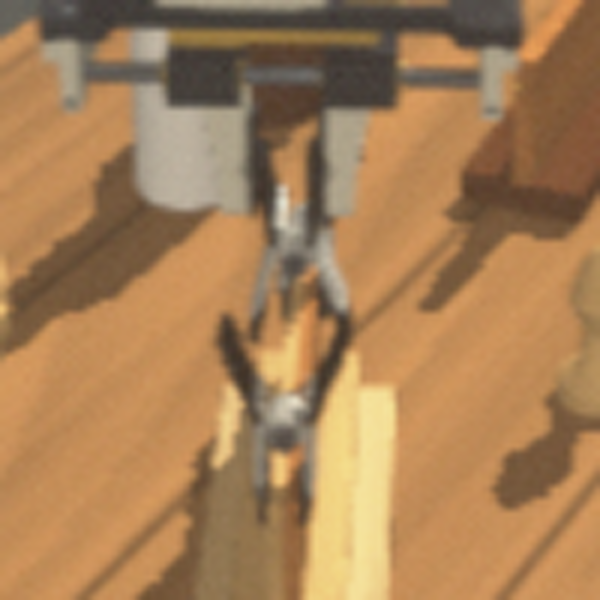

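The jaw tips (crop x 257 and 342, midpoint about 299) straddle the boards' edge (crop x about 296). Going down to seat the clamp.

```bash
python3 -m creep '[[[-0.01,0,0.05,0,0],[0,0,0.06,0,0],[0,0,0.06,0,0],[0,0,0.047,0,0],[0,0,0,0,0],[0,0,0,0,0]]]'
```

```text
clock: 9.95
tool_pos: [0.5207, 0.1893, 0.3275]
orientation: [-180.0, -0.0, -61.5]
force: [0.3, -0.6, -0.5]
opening: 0.0252
gripper_force: 30.0
```

No contact force. I'll release gradually so the jaws close on the boards.

```bash
python3 -m creep '[[[0,0,0,0,0.36],[0,0,0,0,0.4],[0,0,0,0,0.44],[0,0,0,0,0.48],[0,0,0,0,0.52],[0,0,0,0,0.56],[0,0,0,0,0.62],[0,0,0,0,0.7]]]'
python3 -m creep '[[[0,0,0,0,1],[0,0,0,0,1],[0,0,0,0,1],[0,0,0,0,1],[0,0,0,0,1],[0,0,0,0,1]]]'
python3 - <<'E'
from h import *
s=snapshot('side')
save('rel.png',cv2.resize(s['frame'][170:270,240:340],(600,600),interpolation=cv2.INTER_CUBIC))
E
```

```text
clock: 10.62
tool_pos: [0.5204, 0.1891, 0.3272]
orientation: [180.0, 0.0, -61.5]
force: [-1.1, -0.3, -1.0]
opening: 0.0562
gripper_force: 0.3
clock: 11.12
tool_pos: [0.5206, 0.1893, 0.3273]
orientation: [-180.0, 0.0, -61.5]
force: [-0.0, 0.3, 0.1]
opening: 0.0872
gripper_force: 0.0
```

View pics/rel.png

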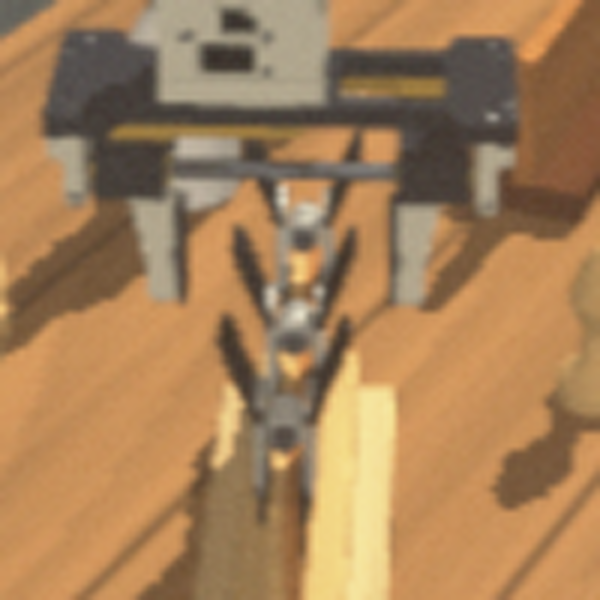

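The clamp now sits on the boards (pin at crop (294,340)), midway between and in line with the other two (pins at (284,437) and (303,245)). The fingers are clear at x 160 and 415. I'll retreat upward and check.

```bash
python3 -m creep '[[[0,0,-0.06,0,1],[0,0,-0.15,0,1],[0,0,-0.18,0,1],[0,0,-0.18,0,1],[0,0,-0.18,0,1],[0,0,0,0,1],[0,0,0,0,1]]]'
python3 - <<'E'
from h import *
s=snapshot('side')
save('fin.png',cv2.resize(s['frame'][150:270,230:350],(600,600),interpolation=cv2.INTER_CUBIC))
E
```

```text
clock: 11.75
tool_pos: [0.5208, 0.1893, 0.4798]
orientation: [-179.7, 0.0, -61.5]
force: [-0.4, 0.9, -1.2]
opening: 0.0877
gripper_force: 0.0
```

View pics/fin.png

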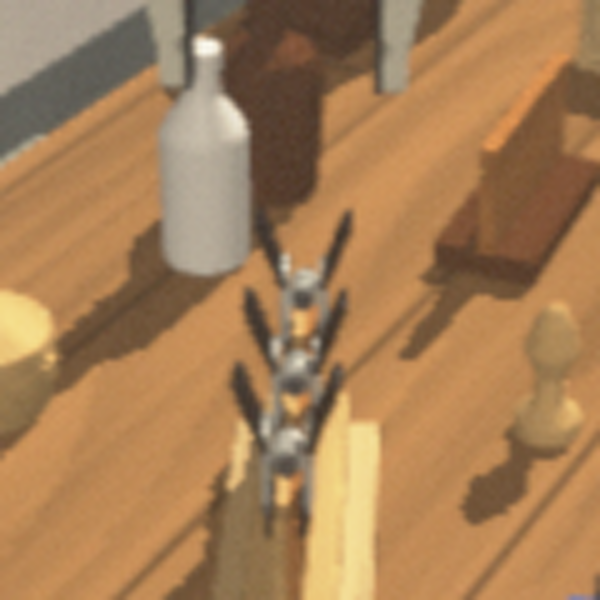

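The clamp stands upright at crop (295,375), between the two fixed clamps at (285,455) and (303,295). The rail is empty and the finial and bottle haven't moved, so I'll hand in.

```bash
python3 -c "
from plant import workorder
print(workorder.close_job())"
```

```text
the job is handed in; nothing more can be done
None
```

The spare steel clamp now grips the glued boards' top edge midway between the two fixed clamps, upright and square in the last side picture, and the job is handed in at about 12 s of the 43 s allowed; no verdict came back.

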